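Cock the impact tester and load a stone sample

TASK

Get the bench impact tester ready: take its sprung hammer by the handle, draw it back until it just hooks on the hair-trigger catch, and let go of it gently without setting it off; draw no farther than the catch needs, or it trips. Then pick up the stone sample block and stand it upright, fully down in the pocket in front of the anvil. The hammer must never snap back, and the other things on the bench stay where they are.

Things in the scene. Friction and masses are not known exactly. Their poses are not given: they have to be found in the camera images.
- tester: impact tester bolted to the bench: grey base plate 260 x 330 x 20 mm (x -130 to 130, y -185 to 145) with a swinging hammer on a pivot, an anvil and a steel catch. Origin on the bench, z up. Tester frame: the hammer's vertical pivot axis is at (80, 60) mm; the anvil is a 30 x 30 mm block, 70 mm high, centred at (-70, 90) mm; yaw changes by up to 0.35 rad.
- hammer (a joint): hammer angle, rad: 0 at rest (arm along the tester's -x, head on the anvil, filling the pocket), growing as it is drawn back, counter-clockwise from above, at most 1.27. In the tester frame the handle is at (80 - 120 cos q, 60 - 120 sin q) mm. The spring pulls towards 0 with about 2.5 N at the handle at rest, rising evenly to 7 N. A hammer let go below its catch snaps back.
- handle (a point): middle of the grip part of the hammer's handle, an upright round black post 14 mm thick, top 125 mm above the bench; this point is at 105 mm; all else of hammer and catch lies below 80 mm. It turns with the hammer arm: turn the gripper along with it (0 to about 1.2 rad), or the post rolls between the fingers and the force misleads.
- pin (a point): upright free-turning pin 8 mm thick on the hammer's tip, 170 mm from the pivot axis; this point is 65 mm above the bench. Over the last 0.09 rad it cams the catch aside (about 2 N more at the handle at first), then the catch snaps shut behind it: hooked, somewhere from 0.91 to 1.19 rad, a place that changes and is not measured, so it must be felt.
- catch_mid (a point): middle of the places where the pin may hook (1.05 rad), fixed to the tester, 65 mm high. After the catch snaps shut the handle has only 2 mm more before the pin meets the catch's toe (the force climbs); at about 7 N more the catch flips open for good and holds no more. Hooked, the hand's load goes to nothing when the handle is eased back 2 to 6 mm; unhooked, it stays.
- hammer_axis (a point): a point on the hammer's vertical pivot axis, 45 mm above the bench.
- pocket (a point): centre of the pocket's floor, 20 mm above the bench (on the base plate), axes as the tester's. The pocket is 46 mm along x and 36 mm along y; low lips 6 mm high on both x sides and on the -y side, the anvil face on the +y side. It is free only when the hammer is drawn back.
- sample_mid (a point): centre of the sample, a standing block of pale stone 40 mm (its x) x 30 mm (its y) x 55 mm high, loose on the bench, about 0.18 kg. It must stand in the pocket with its 40 mm side along the tester's x, either way round.
- tile: bystander: flat stone tile 62 x 45 x 12 mm, origin under its centre.
- whetstone: bystander: grey whetstone 90 x 38 x 22 mm, lying, origin under its centre.
- tub: bystander: plastic tub 90 mm wide, 90 mm high, origin under its centre.
- pliers: bystander: pliers about 165 mm long with red handles, lying flat, origin at the bench under the joint's rear.
- screwdriver: bystander: screwdriver about 0.2 m long, lying flat, origin under its middle.
- jar: bystander: jar 64 mm wide, 75 mm high, origin under its centre.
There are look-alikes about, which are no part of the job. Of the things like the part that bears sample_mid, leave any that is purple; of the rest the larger one is meant.

How it is judged:
By the outcome, as a careful person would: the job done as asked, in the order asked, and still so for the second after the job is handed in, with the robot touching nothing.
It also fails if it takes over 72 s, if anything falls off the work surface, if the arm or the gripper's body presses on something with over 40 N, if the wrist force passes 120 N, or if a joint passes its speed limit or range.

ROBOT

A 6-joint arm with a two-finger parallel gripper is mounted at the origin on the work surface. World frame = base frame: x ahead of the robot, y to its left, z up, the work surface at z = 0. Lengths are in m, angles in degrees, forces in N, time in s.
With the tool pointing down it reaches from about 0.35 to 0.875 m from the base axis. Payload 4.2 kg.
Tool frame: the origin (TCP) lies midway between the tips of the shut fingers; the grasp point (between the pads) lies 19 mm behind it; y points along the fingers, x is the direction in which the jaws open and shut, and the axes are right-handed (so a half turn about y gives the same grasp; the last joint's range is limited). The gripper opens to 87 mm and grips with 3 to 60 N. Pads are 19 mm wide; open, the fingers measure 117 mm over their backs; the gripper's body (75 mm by 190 mm) begins 51 mm behind the grasp point.
Start: joints at [-59.611, 22.042, 0.453, 0, -68.411, -14.817], TCP at [0.168, -0.602, 0.223] pointing down, gripper open.
Joint ranges: [-179.83, 179.83], [-69.29, 118.12], [-61.27, 80.66], [-181.25, 117.63], [-171.15, -9.14], [-177.46, 177.46]. Speed limits (degrees/s): [159.86, 159.86, 180, 180, 180, 180].

INTERFACE

Orientations are given as a 3x3 rotation matrix whose columns are the frame's x, y, z axes.
In Python, from station import manip, optics gives the robot as it stands.
- The arm moves only by the tool jog_arm, never from a script. Its argument "commands" is a list that holds one entry, the list of rows, each a list of 5 numbers: the opening, from -1 (shut) to 1 (fully open), then the shift along the tool's x, y, z normalised to -1 to 1, where 1 is 30 cm, then the turn about the tool's y normalised to -1 to 1, where 1 is 0.5 rad. A call has 1 to 12 rows; each row is the pose to reach, as a shift and turn from the pose commanded when the call began, along the tool's axes at that moment; what a row does not reach only later rows make up. A row lasts 1/12 s, in which the tool goes at most 41.7 mm and 7.16 degrees, less where a joint would pass 70% of its speed; a pose out of reach is approached as far as the arm can. A call with a number of a shift or a turn outside -1 to 1 is refused whole. A call with a gripper value outside its range is refused whole. The fingers move at their own pace and stop on an object; the grip force is fixed at half the most. Time passes only in rows, so rows that repeat a pose let the fingers close. It gives the time, the measured TCP pose, the force and the opening at its end, in the units of the state.
- manip.state(): the state, without advancing time (a new reading comes with each control period).
- optics.grab_frame(name): name is "side" or "top"; returns a dict with "frame" (480x640x3 uint8, red, green, blue), "z_map" (480x640 float32, m along the optical axis (not along the pixel's ray), 0 where there is no reading), "fovy" (degrees; the focal length in pixels is half the picture's height over the tangent of half this angle, whatever the lens; pixels are square), "cx", "cy" (the principal point, pixels), "extrinsics" (4x4, takes a point from camera to world coordinates). Camera axes: x right, y down, z forward; pixel columns grow to the right and rows downward; lengths in m; the calibration is good to about 2 mm. A picture is of the moment at which its call begins.
- manip.job_done(): hands the job in, once; it reports no verdict.
The state is a dict: "time_s": time; "joints": joint angles; "dq": joint speeds; "effort": joint torques, N m; "position": TCP position; "orientation": TCP orientation; "wrist_force": force on the tool from outside, world axes, zero at the start; "torque": the same for the moment, N m; "finger_gap": finger opening in m.
Only numpy, scipy, OpenCV 4.12 (cv2) and the standard library are available. Lean on these libraries where they do the work, as an engineer would, in place of code of your own. Each camera call takes 0.05 s, during which the arm holds its last target.

## Working session

There is one attempt and no reset: what is moved stays moved. The work goes in short steps, Python scripts to look and compute and a tool call to move; the robot and the scene stay as the last step left them, time stands still between calls to the robot, and variables do not carry over. Pictures are saved under pics/ and viewed, and the job is handed in when it is done.

Besides the shell and the picture viewer there is one more tool, called as a command line: name --argument value ..., lists and objects as JSON in quotes. jog_arm: Moves the arm, as the interface text tells. Scaled input: -1 to 1 covers 30 cm each way for a shift and 0.5 rad each way for a turn. Its arguments: {"type":"object","properties":{"commands":{"type":"array"}},"required":["commands"]}

```bash
mkdir -p pics; ls; python3 - <<'E'
from station import manip, optics
import cv2,numpy as np,pickle
print(manip.state())
for n in("side","top"):
    f=optics.grab_frame(n); pickle.dump(f,open(f"{n}0.pkl","wb"))
    cv2.imwrite(f"pics/{n}0.png",f["frame"][:,:,::-1]); print(n,f["fovy"],f["cx"],f["cy"],f["extrinsics"])
E
```

```text
pics
{'time_s': 0.0, 'joints': array([-5.96096888e+01,  2.20919007e+01,  3.80197484e-01, -2.86506773e-02,
       -6.84124894e+01, -1.48175883e+01]), 'dq': array([ 0.05327055, -0.0041687 , -0.11624897, -0.00466638, -0.00307095,
        0.04567011]), 'effort': array([-3.02578164e-04, -3.90664601e+01,  1.87400740e+01,  4.21965793e+00,
        1.08835791e-02, -2.11639099e-04]), 'position': array([ 0.1676525 , -0.60146605,  0.22145135]), 'orientation': array([[-2.68282766e-01, -6.95438617e-04, -9.63339957e-01],
       [ 9.63337664e-01,  2.10492953e-03, -2.68283647e-01],
       [ 2.21433753e-03, -9.99997543e-01,  1.05225895e-04]]), 'wrist_force': array([0.04809629, 0.21813476, 0.38950832]), 'torque': array([-0.02708652, -0.02060476,  0.02142055]), 'finger_gap': 0.08718501344054644}
side 56.54609301309171 314.45078825974645 241.4911737994616 [[-0.75206322 -0.48780123  0.4432278   0.04308602]
 [-0.65903575  0.56526946 -0.49612732  0.46250562]
 [-0.00853162 -0.66522207 -0.74659682  0.84142731]
 [ 0.          0.          0.          1.        ]]
top 43.19261590764533 318.75578334015086 243.80999986839382 [[-0.0114567  -0.99420573  0.10688172  0.2879671 ]
 [-0.9999289   0.01103732 -0.00451451 -0.03396421]
 [ 0.00330867 -0.10692584 -0.99426149  1.70326319]
 [ 0.          0.          0.          1.        ]]
```

```bash
sleep 1
```

```text
(no output)
```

View pics/top0.png

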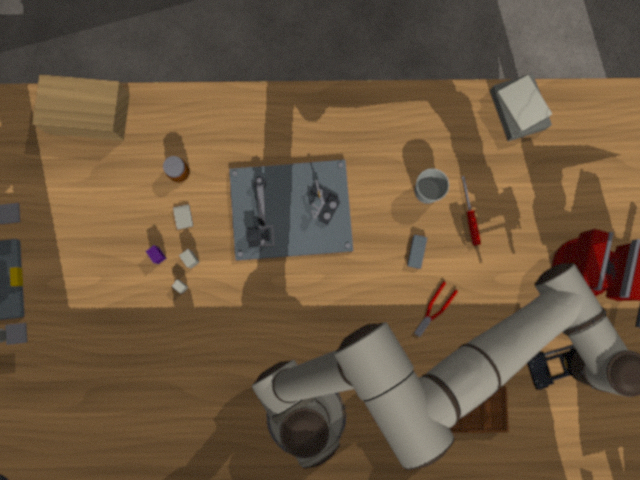

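View pics/side0.png

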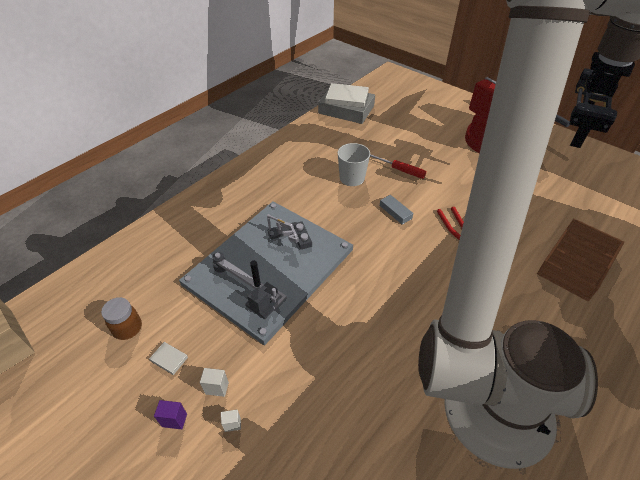

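```bash
cat > h.py <<'E'
import numpy as np,cv2,pickle
def ray(f,u,v):
    fl=240/np.tan(np.radians(f["fovy"])/2)
    E=f["extrinsics"]; d=E[:3,:3]@np.array([(u-f["cx"])/fl,(v-f["cy"])/fl,1.]); return E[:3,3],d
def onz(f,u,v,z):
    o,d=ray(f,u,v); return o+d*(z-o[2])/d[2]
def dep(f,u,v):
    o,d=ray(f,u,v); return o+d*f["z_map"][int(round(v)),int(round(u))]
def tri(f1,p1,f2,p2):
    o1,d1=ray(f1,*p1);o2,d2=ray(f2,*p2)
    A=np.stack([d1,-d2],1); s=np.linalg.lstsq(A,o2-o1,rcond=None)[0]
    a=o1+d1*s[0];b=o2+d2*s[1]; return (a+b)/2,np.linalg.norm(a-b)
def proj(f,p):
    E=f["extrinsics"]; c=E[:3,:3].T@(np.array(p)-E[:3,3]); fl=240/np.tan(np.radians(f["fovy"])/2)
    return c[0]/c[2]*fl+f["cx"],c[1]/c[2]*fl+f["cy"]
E
python3 - <<'E'
from h import *
t=pickle.load(open("top0.pkl","rb"));s=pickle.load(open("side0.pkl","rb"))
a=t["frame"][140:310,140:365]; b=s["frame"][190:450,130:370]
cv2.imwrite("pics/tc.png",cv2.resize(a[:,:,::-1],None,fx=3.5,fy=3.5,interpolation=cv2.INTER_CUBIC))
cv2.imwrite("pics/sc.png",cv2.resize(b[:,:,::-1],None,fx=2.3,fy=2.3,interpolation=cv2.INTER_CUBIC))
hsv=cv2.cvtColor(t["frame"],cv2.COLOR_RGB2HSV)
for (u,v) in [(240,200),(300,190),(189,258),(180,286),(182,217),(156,254)]: print((u,v),hsv[v,u],dep(t,u,v))
E
```

```text
(240, 200) [102  25 103] [0.59661131 0.17939776 0.01290578]
(300, 190) [102  25 104] [0.62278473 0.00960911 0.01633529]
(189, 258) [ 23  25 161] [0.43017978 0.3126203  0.05504239]
(180, 286) [ 21  24 169] [0.35486119 0.3395014  0.04006999]
(182, 217) [ 24  26 156] [0.55124014 0.34447281 0.00402465]
(156, 254) [139 172 110] [0.44244935 0.40356777 0.05162814]
```

View pics/tc.png

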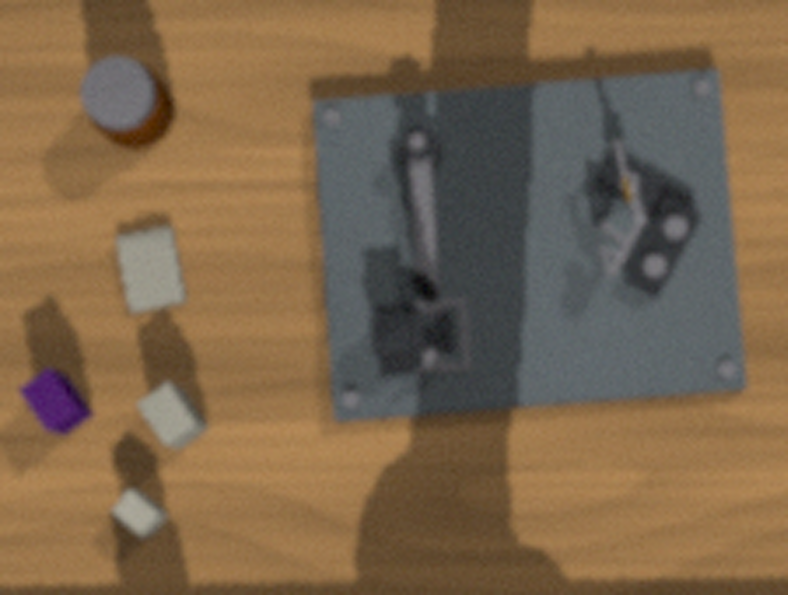

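View pics/sc.png

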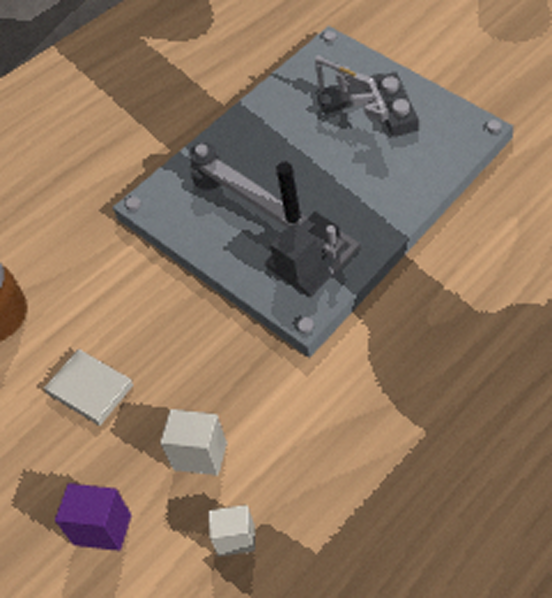

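```bash
python3 - <<'E'
from h import *
t=pickle.load(open("top0.pkl","rb"));s=pickle.load(open("side0.pkl","rb"))
T=lambda x,y:(x/3.5+140-.36,y/3.5+140-.36); S=lambda x,y:(x/2.3+130-.28,y/2.3+190-.28)
# bolts
bt=[(331,117),(703,87),(728,369),(351,398)]; bs=[(133,203),(329,36),(494,127),(305,324)]
B=[]
for a,b in zip(bt,bs):
    p,e=tri(t,T(*a),s,S(*b)); B.append(p); print("bolt",p.round(4),round(e,4), onz(t,*T(*a),.023).round(4), onz(s,*S(*b),.023).round(4))
B=np.array(B)
print("mean",B.mean(0), "dims",np.linalg.norm(B[0]-B[3]),np.linalg.norm(B[0]-B[1]))
for f,nm,co in((t,"top",[T(*c) for c in[(312,98),(720,68),(745,388),(333,420)]]),(s,"side",[S(*c) for c in[(114,210),(328,28),(513,127),(309,349)]])):
    C=np.array([onz(f,*c,.02)for c in co]); print(nm,C.round(4).tolist(),C.mean(0),np.linalg.norm(C-np.roll(C,-1,0),axis=1))
    ex=(C[0]-C[3]+C[1]-C[2]);ey=(C[0]-C[1]+C[3]-C[2]);print("yaw",np.arctan2(ex[1],ex[0]),np.arctan2(-ey[0],ey[1]))
for nm,a,b in(("handletop",(425,287),(285,168)),("pivotcap",(417,142),(201,151)),("pin",(429,357),(332,231))):
    p,e=tri(t,T(*a),s,S(*b));print(nm,p.round(4),round(e,4))
# pale blocks: saturated low & bright
for f,nm,z0 in((t,"top",0),(s,"side",0)):
    h=cv2.cvtColor(f["frame"],cv2.COLOR_RGB2HSV); m=cv2.inRange(h,(10,0,125),(40,60,255))
    n,l,st,c=cv2.connectedComponentsWithStats(m)
    for i in range(1,n):
        if 40<st[i,4]<2500: print(nm,c[i].round(1),st[i])
E
```

```text
bolt [0.6714 0.1946 0.0277] 0.0015 [0.672  0.1946 0.023 ] [0.6757 0.1935 0.023 ]
bolt [ 0.694  -0.1047  0.0254] 0.0028 [ 0.6934 -0.1056  0.023 ] [ 0.6971 -0.1056  0.023 ]
bolt [ 0.4652 -0.1215  0.0228] 0.0023 [ 0.4642 -0.1221  0.023 ] [ 0.4661 -0.1208  0.023 ]
bolt [0.4446 0.178  0.0268] 0.0016 [0.4443 0.178  0.023 ] [0.4471 0.1771 0.023 ]
mean [0.56878107 0.03661271 0.02569132] dims 0.2274216719481671 0.30007716294747694
top [[0.6885, 0.2104, 0.02], [0.7097, -0.1198, 0.02], [0.4491, -0.1355, 0.02], [0.4272, 0.1926, 0.02]] [0.56862628 0.03693862 0.02      ] [0.33092028 0.2610889  0.32884996 0.26187935]
yaw 0.06422031722109836 0.06547090570572245
side [[0.6854, 0.2104, 0.02], [0.7099, -0.1165, 0.02], [0.4523, -0.1361, 0.02], [0.4277, 0.1916, 0.02]] [0.56881377 0.03735054 0.02      ] [0.32782641 0.25832301 0.32859986 0.25837805]
yaw 0.07444777156398398 0.07507147890798255
handletop [0.5202 0.1119 0.1274] 0.007
pivotcap [0.6425 0.1222 0.0652] 0.0025
pin [0.471  0.1116 0.0761] 0.0012
top [524.8 102.7] [ 499   75   52   56 1619]
top [430.1 172.3] [418 169  28  10  85]
top [182.7 216.6] [174 205  19  24 356]
top [187.9 258.5] [180 249  17  19 183]
top [178.6 286. ] [172 280  14  13 101]
top [599.3 337.3] [582 320  34  37 725]
top [375.4 363.7] [ 344  330   64   67 2396]
top [475.2 387.5] [ 451  362   47   54 1360]
top [271.1 395.5] [258 376  33  36 388]
top [318.1 391.9] [283 383  69  18 410]
side [570.2   3.6] [554   0  31   9 224]
side [340.5  47.1] [325  39  33  17 233]
side [348.9  93.2] [326  79  49  34 721]
side [250.7 132. ] [228 119  50  29 501]
side [219.1 149.6] [189 135  56  35 317]
side [346.2 150.8] [337 143  21  20 211]
side [360.8 169.8] [352 144  18  42 263]
side [461.2 364.6] [ 431  337   64   53 2207]
side [168.5 357.3] [149 342  39  33 669]
side [215.  379.7] [200 368  29  29 506]
side [230.1 419.5] [221 410  20  21 340]
```

```bash
python3 - <<'E'
from h import *
t=pickle.load(open("top0.pkl","rb"));s=pickle.load(open("side0.pkl","rb"))
# expected handle
P=np.array([.6428,.1223]);
for yaw in(.062,.070):
    print(yaw,[np.round(proj(f,[P[0]-.12*np.cos(yaw),P[1]-.12*np.sin(yaw),z]),1).tolist() for f in(t,s) for z in(.085,.125)])
for f,nm,(x0,x1,y0,y1) in((t,"top",(252,272,212,232)),(s,"side",(245,265,255,292))):
    g=f["frame"].max(2)[y0:y1,x0:x1].astype(int); print(nm); 
    m=g<40; yy,xx=np.nonzero(m); print(len(yy),[(r+y0,xx[yy==r].min()+x0,xx[yy==r].max()+x0) for r in np.unique(yy)])
for f,nm,z,c in((t,"top",.055,(188,258)),(s,"side",.055,(215,380))):
    crop=f["frame"][c[1]-22:c[1]+22,c[0]-22:c[0]+22]
    cv2.imwrite(f"pics/smp_{nm}.png",cv2.resize(crop[:,:,::-1],None,fx=10,fy=10,interpolation=cv2.INTER_CUBIC))
E
python3 -c "
import cv2,numpy as np
a=cv2.imread('pics/smp_top.png');b=cv2.imread('pics/smp_side.png');cv2.imwrite('pics/smp.png',cv2.resize(np.hstack([a,b]),(800,400)))"
```

```text
0.062 [[260.5, 221.9], [259.1, 219.7], [255.6, 275.6], [253.5, 263.8]]
0.07 [[260.9, 221.9], [259.5, 219.7], [255.9, 275.3], [253.8, 263.5]]
top
38 [(np.int64(218), np.int64(259), np.int64(259)), (np.int64(219), np.int64(258), np.int64(261)), (np.int64(220), np.int64(257), np.int64(261)), (np.int64(221), np.int64(258), np.int64(263)), (np.int64(222), np.int64(258), np.int64(263)), (np.int64(223), np.int64(259), np.int64(263)), (np.int64(224), np.int64(261), np.int64(264)), (np.int64(225), np.int64(262), np.int64(263)), (np.int64(228), np.int64(255), np.int64(256)), (np.int64(229), np.int64(256), np.int64(256)), (np.int64(230), np.int64(267), np.int64(267)), (np.int64(231), np.int64(266), np.int64(266))]
side
155 [(np.int64(261), np.int64(252), np.int64(255)), (np.int64(262), np.int64(251), np.int64(256)), (np.int64(263), np.int64(251), np.int64(256)), (np.int64(264), np.int64(251), np.int64(256)), (np.int64(265), np.int64(251), np.int64(256)), (np.int64(266), np.int64(251), np.int64(256)), (np.int64(267), np.int64(251), np.int64(256)), (np.int64(268), np.int64(251), np.int64(257)), (np.int64(269), np.int64(252), np.int64(257)), (np.int64(270), np.int64(252), np.int64(257)), (np.int64(271), np.int64(252), np.int64(257)), (np.int64(272), np.int64(252), np.int64(257)), (np.int64(273), np.int64(252), np.int64(258)), (np.int64(274), np.int64(253), np.int64(258)), (np.int64(275), np.int64(253), np.int64(258)), (np.int64(276), np.int64(253), np.int64(258)), (np.int64(277), np.int64(253), np.int64(258)), (np.int64(278), np.int64(253), np.int64(259)), (np.int64(279), np.int64(253), np.int64(259)), (np.int64(280), np.int64(254), np.int64(259)), (np.int64(281), np.int64(254), np.int64(259)), (np.int64(282), np.int64(254), np.int64(259)), (np.int64(283), np.int64(254), np.int64(259)), (np.int64(284), np.int64(254), np.int64(259)), (np.int64(285), np.int64(255), np.int64(259)), (np.int64(286), np.int64(255), np.int64(258))]
```

View pics/smp.png

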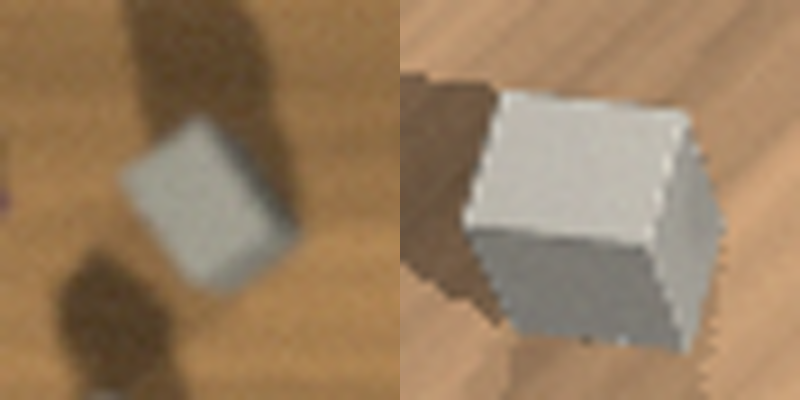

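```bash
python3 - <<'E'
from h import *
t=pickle.load(open("top0.pkl","rb"));s=pickle.load(open("side0.pkl","rb"))
k=400/44
S=lambda x,y:((x-400)/k+215-22-.45,y/k+380-22-.45); T=lambda x,y:(x/k+188-22-.45,y/k+258-22-.45)
cs=[(503,92),(687,112),(648,243),(465,228)]
C=np.array([onz(s,*S(*c),.055) for c in cs])
print(C.round(4),C.mean(0),np.linalg.norm(C-np.roll(C,-1,0),axis=1))
for i in range(4):
    d=C[(i+1)%4]-C[i]; print(np.degrees(np.arctan2(d[1],d[0])))
ct=[(120,175),(200,117),(272,225),(195,285)]
D=np.array([onz(t,*T(*c),.055) for c in ct])
print(D.round(4),D.mean(0),np.linalg.norm(D-np.roll(D,-1,0),axis=1))
for i in range(4):
    d=D[(i+1)%4]-D[i]; print(np.degrees(np.arctan2(d[1],d[0])))
print(tri(t,T(120,175),s,S(687,112)),tri(t,T(200,117),s,S(503,92)),tri(t,T(120,175),s,S(503,92)))
E
```

```text
[[0.4577 0.3166 0.055 ]
 [0.4254 0.2944 0.055 ]
 [0.4098 0.3184 0.055 ]
 [0.4404 0.3407 0.055 ]] [0.43331761 0.31754056 0.055     ] [0.03918895 0.02854985 0.03782173 0.02966678]
-145.50050262331655
122.9807598379461
36.19691699818534
-54.28920749869834
[[0.4393 0.3407 0.055 ]
 [0.4565 0.3169 0.055 ]
 [0.4237 0.2949 0.055 ]
 [0.4059 0.3178 0.055 ]] [0.43134118 0.31756909 0.055     ] [0.02935559 0.03943968 0.02893544 0.04040381]
-54.0833008863545
-146.19882946383328
127.85393991157683
34.471219436061226
(array([0.42006227, 0.31628626, 0.10035841]), np.float64(0.040189962708224135)) (array([0.45650742, 0.3167464 , 0.05676097]), np.float64(0.0006249110143967175)) (array([0.43303989, 0.32748834, 0.10520751]), np.float64(0.004640097535760776))
```

```bash
cat >> h.py <<'E'
def plan(xyz,ang=None):
    from station import manip
    st=manip.state();R=st["orientation"];p=st["position"]
    d=R.T@(np.array(xyz)-p)/.3
    cur=np.degrees(np.arctan2(R[1,0],R[0,0]))
    tn=None if ang is None else -np.radians((ang-cur+180)%360-180)/.5
    print("t",st["time_s"],"pos",p.round(4),"xang",round(cur,2),"tilt",R[:,1].round(4),"F",st["wrist_force"].round(2),"gap",round(st["finger_gap"],4))
    print("cmd",d.round(4),"turn",tn)
E
python3 -c "
from h import *
plan([.34,-.25,.22],93.8);plan([.5231,.1143,.2],93.8)"
```

```text
t 0.1 pos [ 0.1677 -0.6015  0.2216] xang 105.56 tilt [-6.0e-04  1.9e-03 -1.0e+00] F [-0.82 -0.17  0.27] gap 0.0871
cmd [ 0.9747  0.007  -0.8678] turn 0.4106146893677487
t 0.1 pos [ 0.1677 -0.6015  0.2216] xang 105.56 tilt [-6.0e-04  1.9e-03 -1.0e+00] F [-0.82 -0.17  0.27] gap 0.0871
cmd [ 1.9806  0.0755 -1.7816] turn 0.4106146893677487
```

jog_arm --commands '[[[1, 0.975, 0, -0.868, 0.41], [1, 0.975, 0, -0.868, 0.41], [1, 0.975, 0, -0.868, 0.41], [1, 0.975, 0, -0.868, 0.41], [1, 0.975, 0, -0.868, 0.41], [1, 0.975, 0, -0.868, 0.41], [1, 0.975, 0, -0.868, 0.41], [1, 0.975, 0, -0.868, 0.41], [1, 0.975, 0, -0.868, 0.41], [1, 0.975, 0, -0.868, 0.41], [1, 0.975, 0, -0.868, 0.41], [1, 0.975, 0, -0.868, 0.41]]]'

```text
time_s: 1.1
position: [0.3403, -0.2495, 0.2225]
orientation: [[-0.069, -0.0, -0.998], [0.998, 0.0, -0.069], [0.0, -1.0, 0.0]]
wrist_force: [-0.1, -0.9, -0.2]
finger_gap: 0.0871
```

```bash
python3 -c "
from h import *
plan([.5231,.1143,.18],93.8)"
```

```text
t 1.1 pos [ 0.3403 -0.2495  0.2225] xang 93.98 tilt [-2.e-04  1.e-04 -1.e+00] F [-0.15 -0.91 -0.24] gap 0.0871
cmd [ 1.1675  0.1417 -0.692 ] turn 0.006368692973114751
```

jog_arm --commands '[[[1, 0.99, 0, -0.69, 0.0064], [1, 0.99, 0, -0.69, 0.0064], [1, 0.99, 0, -0.69, 0.0064], [1, 0.99, 0, -0.69, 0.0064], [1, 0.99, 0, -0.69, 0.0064], [1, 0.99, 0, -0.69, 0.0064], [1, 0.99, 0, -0.69, 0.0064], [1, 0.99, 0, -0.69, 0.0064], [1, 0.99, 0, -0.69, 0.0064], [1, 0.99, 0, -0.69, 0.0064], [1, 0.99, 0, -0.69, 0.0064]]]'

```text
time_s: 2.02
position: [0.5274, 0.0597, 0.2214]
orientation: [[-0.064, -0.002, -0.998], [0.998, -0.001, -0.064], [-0.001, -1.0, 0.002]]
wrist_force: [-0.9, -0.9, 1.3]
finger_gap: 0.0871
```

```bash
python3 -c "
from h import *
plan([.5231,.1143,.145],93.8)"
```

```text
t 2.0167 pos [0.5274 0.0597 0.2214] xang 93.64 tilt [-2.2e-03 -9.0e-04 -1.0e+00] F [-0.91 -0.89  1.31] gap 0.0871
cmd [0.1829 0.2545 0.002 ] turn -0.005445793117088656
```

jog_arm --commands '[[[1, 0.183, 0.1, 0.002, 0], [1, 0.183, 0.254, 0.002, 0], [1, 0.183, 0.254, 0.002, 0], [1, 0.183, 0.254, 0.002, 0], [1, 0.183, 0.254, 0.002, 0]]]'

```text
time_s: 2.43
position: [0.5224, 0.1128, 0.146]
orientation: [[-0.062, -0.002, -0.998], [0.998, -0.002, -0.062], [-0.002, -1.0, 0.002]]
wrist_force: [0.9, 0.2, 1.2]
finger_gap: 0.087
```

```bash
python3 -c "
from h import *
from station import optics
plan([.5231,.1143,.086],93.8)
a=optics.grab_frame('top');b=optics.grab_frame('side')
a=cv2.resize(a['frame'][170:270,210:310],(400,400),interpolation=2);b=cv2.resize(b['frame'][200:320,195:315],(400,400),interpolation=2)
cv2.imwrite('pics/g1.png',np.hstack([a,b])[:,:,::-1])"
```

```text
t 2.4333 pos [0.5224 0.1128 0.146 ] xang 93.58 tilt [-0.0018 -0.0017 -1.    ] F [0.91 0.2  1.18] gap 0.087
cmd [ 0.0053  0.2001 -0.003 ] turn -0.007772715367478526
```

View pics/g1.png

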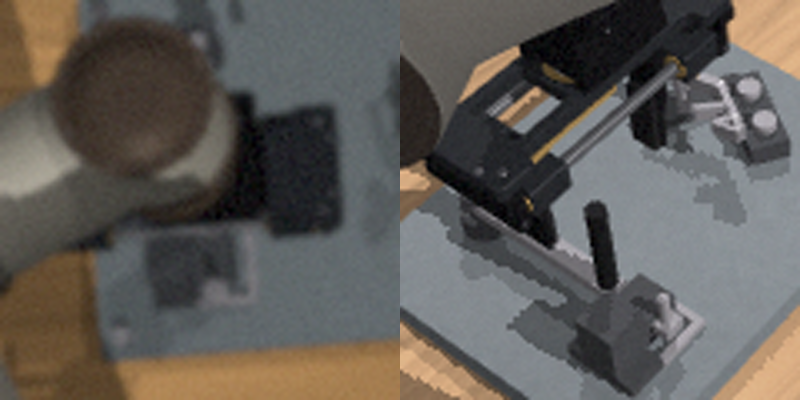

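jog_arm --commands '[[[1, 0.005, 0.07, -0.003, 0], [1, 0.005, 0.14, -0.003, 0], [1, 0.005, 0.2, -0.003, 0], [1, 0.005, 0.2, -0.003, 0], [1, 0.005, 0.2, -0.003, 0]]]'

```text
time_s: 2.95
position: [0.5242, 0.1155, 0.0874]
orientation: [[-0.063, 0.001, -0.998], [0.998, 0.0, -0.063], [-0.0, -1.0, -0.001]]
wrist_force: [0.7, 0.7, 0.4]
finger_gap: 0.087
```

```bash
python3 -c "
from h import *
plan([.5231,.1143,.086],93.8)"
```

```text
t 2.95 pos [0.5242 0.1155 0.0874] xang 93.6 tilt [ 0.0011  0.     -1.    ] F [0.73 0.75 0.43] gap 0.087
cmd [-0.0036  0.0048  0.004 ] turn -0.0069014307625151735
```

jog_arm --commands '[[[0.2, -0.0035, 0.004, 0.003, 0], [-0.3, -0.0035, 0.004, 0.003, 0], [-0.6, -0.0035, 0.004, 0.003, 0], [-1, -0.0035, 0.004, 0.003, 0], [-1, -0.0035, 0.004, 0.003, 0], [-1, -0.0035, 0.004, 0.003, 0], [-1, -0.0035, 0.004, 0.003, 0], [-1, -0.0035, 0.004, 0.003, 0], [-1, -0.0035, 0.004, 0.003, 0], [-1, -0.0035, 0.004, 0.003, 0]]]'

```text
time_s: 3.78
position: [0.5227, 0.115, 0.0851]
orientation: [[-0.064, -0.0, -0.998], [0.998, -0.0, -0.064], [-0.0, -1.0, 0.0]]
wrist_force: [-0.3, -0.0, 0.0]
finger_gap: 0.0282
```

```bash
python3 -c "
from h import *
plan([.5231,.1143,.086],93.8)"
```

```text
t 3.7833 pos [0.5227 0.115  0.0851] xang 93.65 tilt [-1.e-04 -1.e-04 -1.e+00] F [-0.26 -0.04  0.04] gap 0.0282
cmd [-0.0024 -0.0031 -0.0012] turn -0.005387929849793776
```

jog_arm --commands '[[[-1, 0, 0, 0, 0], [-1, 0, 0, 0, 0], [-1, 0, 0, 0, 0], [-1, 0, 0, 0, 0], [-1, 0, 0, 0, 0], [-1, 0, 0, 0, 0]]]'

```text
time_s: 4.28
position: [0.5227, 0.1149, 0.0851]
orientation: [[-0.064, -0.0, -0.998], [0.998, -0.0, -0.064], [-0.0, -1.0, 0.0]]
wrist_force: [0.5, -0.8, 0.7]
finger_gap: 0.0129
```

```bash
python3 -c "
from h import *
plan([.5231,.1143,.086],93.8)"
```

```text
t 4.2833 pos [0.5227 0.1149 0.0851] xang 93.64 tilt [-1.e-04 -2.e-04 -1.e+00] F [ 0.47 -0.84  0.69] gap 0.0129
cmd [-0.0019 -0.0029 -0.0012] turn -0.005461541062062703
```

jog_arm --commands '[[[-1, -0.0133, -0.001, -0.0002, -0.0667], [-1, -0.0266, -0.002, -0.0009, -0.1333], [-1, -0.0399, -0.003, -0.002, -0.2], [-1, -0.0532, -0.003, -0.0035, -0.2667], [-1, -0.0664, -0.003, -0.0055, -0.3333], [-1, -0.0795, -0.003, -0.008, -0.4], [-1, -0.0925, -0.003, -0.0109, -0.4667], [-1, -0.1054, -0.003, -0.0142, -0.5333], [-1, -0.1182, -0.003, -0.0179, -0.6], [-1, -0.1309, -0.003, -0.022, -0.6667], [-1, -0.1434, -0.003, -0.0266, -0.7333], [-1, -0.1558, -0.003, -0.0316, -0.8]]]'

```text
time_s: 5.28
position: [0.5346, 0.0696, 0.0852]
orientation: [[-0.448, -0.001, -0.894], [0.894, 0.001, -0.448], [0.002, -1.0, 0.0]]
wrist_force: [-0.6, 2.5, -4.1]
finger_gap: 0.0129
```

```bash
cat >> h.py <<'E'
PV=np.array([.6428,.1223]); YAW=.0617
def hs():
    from station import manip
    st=manip.state();R=st["orientation"];p=st["position"]
    v=PV-p[:2]; q=np.arctan2(v[1],v[0])-YAW
    qo=np.arctan2(R[1,0],R[0,0])-np.pi/2-YAW
    print("t",round(st["time_s"],2),"p",p.round(4),"r",round(np.linalg.norm(v),4),"q",round(q,4),"q_ori",round(qo,4),"Ftool",(R.T@st["wrist_force"]).round(2),"Tq",(R.T@st["torque"]).round(3),"gap",round(st["finger_gap"],4))
E
python3 -c "
from h import *
hs()"
```

```text
t 5.28 p [0.5346 0.0696 0.0852] r 0.1203 q 0.3917 q_ori 0.4024 Ftool [ 2.46  4.06 -0.56] Tq [-0.333  0.142 -0.825] gap 0.0129
```

jog_arm --commands '[[[-1, -0.0133, 0.001, -0.0002, -0.0667], [-1, -0.0266, 0.002, -0.0009, -0.1333], [-1, -0.0399, 0.003, -0.002, -0.2], [-1, -0.0532, 0.003, -0.0035, -0.2667], [-1, -0.0664, 0.003, -0.0055, -0.3333], [-1, -0.0795, 0.003, -0.008, -0.4], [-1, -0.0925, 0.003, -0.0109, -0.4667], [-1, -0.1054, 0.003, -0.0142, -0.5333], [-1, -0.1182, 0.003, -0.0179, -0.6], [-1, -0.1309, 0.003, -0.022, -0.6667], [-1, -0.1434, 0.003, -0.0266, -0.7333], [-1, -0.1434, 0.003, -0.0266, -0.7333]]]'

```text
time_s: 6.28
position: [0.5606, 0.0339, 0.0851]
orientation: [[-0.738, -0.003, -0.675], [0.675, 0.0, -0.738], [0.002, -1.0, 0.002]]
wrist_force: [-4.6, 2.5, 4.2]
finger_gap: 0.0132
```

```bash
python3 -c "
from h import *
hs()"
```

```text
t 6.28 p [0.5606 0.0339 0.0851] r 0.1207 q 0.7598 q_ori 0.7678 Ftool [ 5.06 -4.17  1.28] Tq [ 0.401  0.175 -1.244] gap 0.0132
```

jog_arm --commands '[[[-1, -0.008, -0.001, -0.0001, -0.04], [-1, -0.016, -0.0015, -0.0003, -0.08], [-1, -0.016, -0.0015, -0.0003, -0.08], [-1, -0.016, -0.0015, -0.0003, -0.08]]]'

```text
time_s: 6.62
position: [0.5641, 0.0307, 0.0851]
orientation: [[-0.764, -0.002, -0.645], [0.645, -0.0, -0.764], [0.002, -1.0, 0.002]]
wrist_force: [-4.7, 1.6, 0.6]
finger_gap: 0.0133
```

```bash
python3 -c "
from h import *
hs()"
```

```text
t 6.62 p [0.5641 0.0307 0.0851] r 0.1208 q 0.7993 q_ori 0.8076 Ftool [ 4.61 -0.54  1.82] Tq [ 0.63   0.098 -1.25 ] gap 0.0133
```

jog_arm --commands '[[[-1, -0.008, 0, -0.0001, -0.04], [-1, -0.008, 0, -0.0001, -0.04], [-1, -0.008, 0, -0.0001, -0.04]]]'

```text
time_s: 6.87
position: [0.566, 0.0291, 0.0851]
orientation: [[-0.777, -0.002, -0.63], [0.63, -0.0, -0.777], [0.001, -1.0, 0.002]]
wrist_force: [-5.2, 0.4, 1.0]
finger_gap: 0.0133
```

```bash
python3 -c "
from h import *
hs()"
```

```text
t 6.87 p [0.566  0.0291 0.0851] r 0.1208 q 0.8198 q_ori 0.8274 Ftool [ 4.29 -0.95  3.02] Tq [ 0.728  0.166 -1.221] gap 0.0133
```

jog_arm --commands '[[[-1, -0.008, 0, 0.0009, -0.04], [-1, -0.008, 0, 0.0009, -0.04], [-1, -0.008, 0, 0.0009, -0.04]]]'

```text
time_s: 7.12
position: [0.5679, 0.0275, 0.0852]
orientation: [[-0.789, -0.002, -0.615], [0.615, -0.0, -0.789], [0.001, -1.0, 0.001]]
wrist_force: [-5.4, 1.7, -0.5]
finger_gap: 0.0131
```

```bash
python3 -c "
from h import *
hs()"
```

```text
t 7.12 p [0.5679 0.0275 0.0852] r 0.1208 q 0.8405 q_ori 0.8472 Ftool [5.32 0.5  2.01] Tq [ 0.693  0.162 -1.304] gap 0.0131
```

jog_arm --commands '[[[-1, -0.008, 0, 0.0009, -0.04], [-1, -0.008, 0, 0.0009, -0.04], [-1, -0.008, 0, 0.0009, -0.04]]]'

```text
time_s: 7.37
position: [0.5698, 0.0259, 0.0852]
orientation: [[-0.801, -0.001, -0.599], [0.599, -0.0, -0.801], [0.001, -1.0, 0.001]]
wrist_force: [-4.6, 2.0, -2.5]
finger_gap: 0.0132
```

```bash
python3 -c "
from h import *
hs()"
```

```text
t 7.37 p [0.5698 0.0259 0.0852] r 0.1209 q 0.861 q_ori 0.8674 Ftool [4.87 2.48 1.13] Tq [ 0.558  0.148 -1.363] gap 0.0132
```

jog_arm --commands '[[[-1, -0.008, 0, 0.0004, -0.04], [-1, -0.008, 0, 0.0004, -0.04], [-1, -0.008, 0, 0.0004, -0.04]]]'

```text
time_s: 7.62
position: [0.5718, 0.0245, 0.0852]
orientation: [[-0.813, -0.001, -0.582], [0.582, -0.0, -0.813], [0.001, -1.0, 0.001]]
wrist_force: [-5.1, 1.8, -2.2]
finger_gap: 0.0134
```

```bash
python3 -c "
from h import *
hs()"
```

```text
t 7.62 p [0.5718 0.0245 0.0852] r 0.1209 q 0.8812 q_ori 0.8874 Ftool [5.19 2.2  1.52] Tq [ 0.44   0.159 -1.371] gap 0.0134
```

jog_arm --commands '[[[-1, -0.006, 0, 0.0, -0.03], [-1, -0.006, 0, 0.0, -0.03], [-1, -0.006, 0, 0.0, -0.03]]]'

```text
time_s: 7.87
position: [0.5732, 0.0234, 0.0852]
orientation: [[-0.822, -0.001, -0.57], [0.57, -0.0, -0.822], [0.001, -1.0, 0.001]]
wrist_force: [-4.9, 1.0, -3.2]
finger_gap: 0.013
```

```bash
python3 -c "
from h import *
hs()"
```

```text
t 7.87 p [0.5732 0.0234 0.0852] r 0.1209 q 0.8961 q_ori 0.9025 Ftool [4.61 3.19 2.  ] Tq [ 0.493  0.175 -1.355] gap 0.013
```

jog_arm --commands '[[[-1, -0.006, 0.001, 0.0003, -0.03], [-1, -0.006, 0.001, 0.0003, -0.03], [-1, -0.006, 0.001, 0.0003, -0.03]]]'

```text
time_s: 8.12
position: [0.5748, 0.0222, 0.0852]
orientation: [[-0.83, -0.001, -0.558], [0.558, -0.0, -0.83], [0.0, -1.0, 0.0]]
wrist_force: [-5.2, 1.4, -1.3]
finger_gap: 0.0134
```

```bash
python3 -c "
from h import *
hs()"
```

```text
t 8.12 p [0.5748 0.0222 0.0852] r 0.121 q 0.9125 q_ori 0.9176 Ftool [5.07 1.34 1.76] Tq [ 0.54   0.21  -1.432] gap 0.0134
```

jog_arm --commands '[[[-1, -0.006, 0.001, 0.0003, -0.03], [-1, -0.006, 0.001, 0.0003, -0.03], [-1, -0.006, 0.001, 0.0003, -0.03]]]'

```text
time_s: 8.37
position: [0.5764, 0.0211, 0.0851]
orientation: [[-0.838, -0.0, -0.545], [0.545, -0.0, -0.838], [0.0, -1.0, 0.0]]
wrist_force: [-4.9, 1.6, -0.7]
finger_gap: 0.0135
```

```bash
python3 -c "
from h import *
hs()"
```

```text
t 8.37 p [0.5764 0.0211 0.0851] r 0.121 q 0.9284 q_ori 0.9326 Ftool [5.01 0.68 1.32] Tq [ 0.576  0.159 -1.44 ] gap 0.0135
```

jog_arm --commands '[[[-1, -0.006, 0.0, 0.0, -0.03], [-1, -0.006, 0.0, 0.0, -0.03], [-1, -0.006, 0.0, 0.0, -0.03]]]'

```text
time_s: 8.62
position: [0.5776, 0.0203, 0.0851]
orientation: [[-0.846, -0.001, -0.533], [0.533, 0.0, -0.846], [0.001, -1.0, 0.0]]
wrist_force: [-6.2, 2.5, -0.8]
finger_gap: 0.0133
```

```bash
python3 -c "
from h import *
hs()"
```

```text
t 8.62 p [0.5776 0.0203 0.0851] r 0.121 q 0.9406 q_ori 0.9475 Ftool [6.55 0.8  1.21] Tq [ 0.491  0.219 -1.77 ] gap 0.0133
```

jog_arm --commands '[[[-1, -0.006, 0.0, 0.0, -0.03], [-1, -0.006, 0.0, 0.0, -0.03], [-1, -0.006, 0.0, 0.0, -0.03]]]'

```text
time_s: 8.87
position: [0.5791, 0.0193, 0.0851]
orientation: [[-0.854, -0.001, -0.52], [0.52, -0.0, -0.854], [0.001, -1.0, 0.001]]
wrist_force: [-5.4, 1.1, -0.4]
finger_gap: 0.0127
```

```bash
python3 -c "
from h import *
hs()"
```

```text
t 8.87 p [0.5791 0.0193 0.0851] r 0.1211 q 0.955 q_ori 0.9626 Ftool [5.2  0.43 1.82] Tq [ 0.461  0.153 -1.806] gap 0.0127
```

jog_arm --commands '[[[-1, -0.006, 0.0, 0.0003, -0.03], [-1, -0.006, 0.0, 0.0003, -0.03], [-1, -0.006, 0.0, 0.0003, -0.03]]]'

```text
time_s: 9.12
position: [0.5808, 0.0183, 0.0852]
orientation: [[-0.862, -0.001, -0.507], [0.507, -0.0, -0.862], [0.0, -1.0, 0.0]]
wrist_force: [-6.1, 1.3, -0.6]
finger_gap: 0.0135
```

```bash
python3 -c "
from h import *
hs()"
```

```text
t 9.12 p [0.5808 0.0183 0.0852] r 0.1211 q 0.9712 q_ori 0.9777 Ftool [5.93 0.56 1.97] Tq [ 0.467  0.139 -1.701] gap 0.0135
```

jog_arm --commands '[[[-1, -0.006, 0.0, 0.0003, -0.03], [-1, -0.006, 0.0, 0.0003, -0.03], [-1, -0.006, 0.0, 0.0003, -0.03]]]'

```text
time_s: 9.37
position: [0.5825, 0.0173, 0.0852]
orientation: [[-0.87, -0.0, -0.494], [0.494, -0.0, -0.87], [0.0, -1.0, 0.0]]
wrist_force: [-4.8, 2.9, -0.5]
finger_gap: 0.0135
```

```bash
python3 -c "
from h import *
hs()"
```

```text
t 9.37 p [0.5825 0.0173 0.0852] r 0.1211 q 0.9877 q_ori 0.9926 Ftool [ 5.58  0.51 -0.11] Tq [ 0.487  0.169 -1.572] gap 0.0135
```

jog_arm --commands '[[[-1, -0.004, 0.0, 0.0, -0.02], [-1, -0.004, 0.0, 0.0, -0.02], [-1, -0.004, 0.0, 0.0, -0.02]]]'

```text
time_s: 9.62
position: [0.5835, 0.0167, 0.0851]
orientation: [[-0.874, -0.0, -0.485], [0.485, -0.0, -0.874], [0.0, -1.0, 0.0]]
wrist_force: [-6.0, 0.3, -0.4]
finger_gap: 0.0133
```

```bash
python3 -c "
from h import *
hs()"
```

```text
t 9.62 p [0.5835 0.0167 0.0851] r 0.1212 q 0.9973 q_ori 1.0026 Ftool [5.39 0.37 2.65] Tq [ 0.425  0.171 -1.59 ] gap 0.0133
```

jog_arm --commands '[[[-1, -0.004, 0.0, 0.0, -0.02], [-1, -0.004, 0.0, 0.0, -0.02], [-1, -0.004, 0.0, 0.0, -0.02]]]'

```text
time_s: 9.87
position: [0.5845, 0.0161, 0.0851]
orientation: [[-0.879, -0.0, -0.476], [0.476, -0.0, -0.879], [0.0, -1.0, 0.0]]
wrist_force: [-4.7, 1.4, -1.4]
finger_gap: 0.013
```

```bash
python3 -c "
from h import *
hs()"
```

```text
t 9.87 p [0.5845 0.0161 0.0851] r 0.1212 q 1.0072 q_ori 1.0126 Ftool [4.79 1.45 0.96] Tq [ 0.419  0.145 -1.55 ] gap 0.013
```

jog_arm --commands '[[[-1, -0.004, 0.0, 0.0, -0.02], [-1, -0.004, 0.0, 0.0, -0.02], [-1, -0.004, 0.0, 0.0, -0.02]]]'

```text
time_s: 10.12
position: [0.5857, 0.0154, 0.0852]
orientation: [[-0.884, -0.0, -0.468], [0.468, -0.0, -0.884], [-0.0, -1.0, 0.0]]
wrist_force: [-5.0, 0.4, -0.3]
finger_gap: 0.0131
```

```bash
python3 -c "
from h import *
hs()"
```

```text
t 10.12 p [0.5857 0.0154 0.0852] r 0.1212 q 1.0183 q_ori 1.0226 Ftool [4.58 0.28 2.02] Tq [ 0.439  0.151 -1.45 ] gap 0.0131
```

jog_arm --commands '[[[-1, -0.002, 0.0, 0.0, -0.01], [-1, -0.002, 0.0, 0.0, -0.01], [-1, -0.002, 0.0, 0.0, -0.01]]]'

```text
time_s: 10.37
position: [0.5864, 0.015, 0.0851]
orientation: [[-0.887, 0.0, -0.463], [0.463, -0.0, -0.887], [-0.0, -1.0, 0.0]]
wrist_force: [-4.2, -0.1, -0.6]
finger_gap: 0.0132
```

```bash
python3 -c "
from h import *
hs()"
```

```text
t 10.37 p [0.5864 0.015  0.0851] r 0.1212 q 1.0248 q_ori 1.028 Ftool [3.67 0.58 2.03] Tq [ 0.634  0.134 -1.087] gap 0.0132
```

jog_arm --commands '[[[-1, 0.003, 0.0, 0.0, 0.016], [-1, 0.0065, 0.0, 0.0, 0.033], [-1, 0.0065, 0.0, 0.0, 0.033], [-1, 0.0065, 0.0, 0.0, 0.033]]]'

```text
time_s: 10.7
position: [0.5842, 0.0163, 0.0851]
orientation: [[-0.879, -0.001, -0.478], [0.478, 0.0, -0.879], [0.001, -1.0, 0.0]]
wrist_force: [-6.0, 0.2, -0.6]
finger_gap: 0.0131
```

```bash
python3 -c "
from h import *
hs()"
```

```text
t 10.7 p [0.5842 0.0163 0.0851] r 0.1212 q 1.004 q_ori 1.0112 Ftool [5.38 0.65 2.65] Tq [ 0.632  0.177 -1.528] gap 0.0131
```

jog_arm --commands '[[[-1, 0.003, 0.0, 0.0, 0.016], [-1, 0.007, 0.0, 0.0, 0.035], [-1, 0.007, 0.0, 0.0, 0.035], [-1, 0.007, 0.0, 0.0, 0.035]]]'

```text
time_s: 11.03
position: [0.5822, 0.0174, 0.0851]
orientation: [[-0.87, -0.001, -0.493], [0.493, 0.0, -0.87], [0.001, -1.0, 0.0]]
wrist_force: [-6.1, 0.5, 1.2]
finger_gap: 0.0134
```

```bash
python3 -c "
from h import *
hs()"
```

```text
t 11.03 p [0.5822 0.0174 0.0851] r 0.1211 q 0.9857 q_ori 0.9937 Ftool [ 5.51 -1.15  2.56] Tq [ 0.597  0.192 -1.592] gap 0.0134
```

jog_arm --commands '[[[-1, -0.004, 0.0, 0.0003, -0.02], [-1, -0.008, 0.0, 0.0003, -0.04], [-1, -0.0115, 0.0, 0.0003, -0.058], [-1, -0.0135, 0.0, 0.0003, -0.068], [-1, -0.0135, 0.0, 0.0003, -0.068]]]'

```text
time_s: 11.45
position: [0.5861, 0.0152, 0.0852]
orientation: [[-0.887, -0.0, -0.463], [0.463, 0.0, -0.887], [0.0, -1.0, -0.0]]
wrist_force: [-5.5, 0.3, -0.5]
finger_gap: 0.0133
```

```bash
python3 -c "
from h import *
hs()"
```

```text
t 11.45 p [0.5861 0.0152 0.0852] r 0.1212 q 1.0224 q_ori 1.0281 Ftool [5.   0.46 2.28] Tq [ 0.566  0.132 -1.375] gap 0.0133
```

jog_arm --commands '[[[-1, -0.0015, 0.0, 0.0, -0.0075], [-1, -0.0015, 0.0, 0.0, -0.0075], [-1, -0.0015, 0.0, 0.0, -0.0075]]]'

```text
time_s: 11.7
position: [0.5866, 0.0149, 0.0851]
orientation: [[-0.888, -0.0, -0.459], [0.459, 0.0, -0.888], [0.0, -1.0, -0.0]]
wrist_force: [-4.5, 0.4, 1.1]
finger_gap: 0.0134
```

```bash
python3 -c "
from h import *
hs()"
```

```text
t 11.7 p [0.5866 0.0149 0.0851] r 0.1212 q 1.0266 q_ori 1.0319 Ftool [ 4.23 -1.06  1.7 ] Tq [ 0.587  0.173 -1.42 ] gap 0.0134
```

jog_arm --commands '[[[-1, -0.0024, 0.0, 0.0, -0.012], [-1, -0.0024, 0.0, 0.0, -0.012]]]'

```text
time_s: 11.87
position: [0.5871, 0.0146, 0.0851]
orientation: [[-0.891, -0.0, -0.454], [0.454, 0.0, -0.891], [0.0, -1.0, 0.0]]
wrist_force: [-5.0, 1.3, 1.5]
finger_gap: 0.0133
```

```bash
python3 -c "
from h import *
hs()"
```

```text
t 11.87 p [0.5871 0.0146 0.0851] r 0.1212 q 1.0316 q_ori 1.0382 Ftool [ 5.   -1.54  1.14] Tq [ 0.518  0.158 -1.57 ] gap 0.0133
```

jog_arm --commands '[[[-1, 0, 0.0, 0.0, 0]]]'

```text
time_s: 11.95
position: [0.587, 0.0146, 0.0851]
orientation: [[-0.891, -0.0, -0.454], [0.454, 0.0, -0.891], [0.0, -1.0, 0.0]]
wrist_force: [-4.9, 0.9, 0.8]
finger_gap: 0.0132
```

```bash
python3 -c "
from h import *
hs()"
```

```text
t 11.95 p [0.587  0.0146 0.0851] r 0.1212 q 1.0312 q_ori 1.0379 Ftool [ 4.79 -0.8   1.46] Tq [ 0.546  0.187 -1.56 ] gap 0.0132
```

```bash
python3 -c "
from h import *
from station import optics
a=optics.grab_frame('top');b=optics.grab_frame('side')
hs()
a=cv2.resize(a['frame'][165:265,260:360],(400,400),interpolation=2);b=cv2.resize(b['frame'][190:290,220:320],(400,400),interpolation=2)
cv2.imwrite('pics/g2.png',np.hstack([a,b])[:,:,::-1])"
```

```text
t 12.05 p [0.5871 0.0146 0.0852] r 0.1212 q 1.0314 q_ori 1.0379 Ftool [ 5.74 -0.05  1.95] Tq [ 0.513  0.267 -1.58 ] gap 0.0133
```

View pics/g2.png

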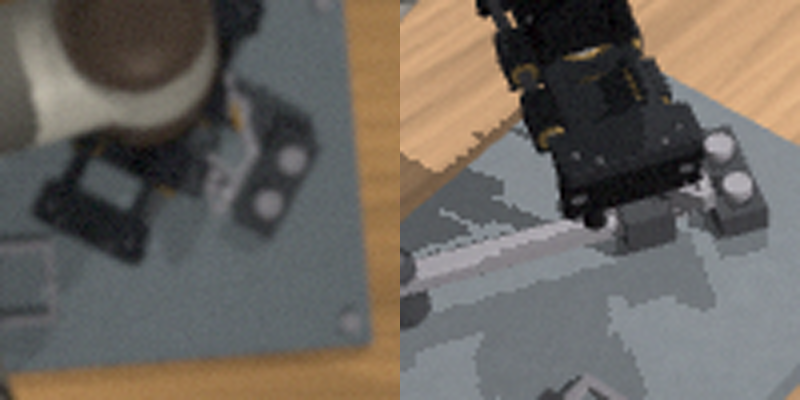

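jog_arm --commands '[[[-1, 0.004, 0.0, 0.0, 0.02], [-1, 0.008, 0.0, 0.0, 0.04], [-1, 0.008, 0.0, 0.0, 0.04], [-1, 0.008, 0.0, 0.0, 0.04]]]'

```text
time_s: 12.38
position: [0.5862, 0.0152, 0.0852]
orientation: [[-0.882, 0.002, -0.471], [0.471, -0.0, -0.882], [-0.002, -1.0, -0.001]]
wrist_force: [0.3, -3.9, -2.8]
finger_gap: 0.0129
```

```bash
python3 -c "
from h import *
hs()"
```

```text
t 12.38 p [0.5862 0.0152 0.0852] r 0.1212 q 1.0234 q_ori 1.0184 Ftool [-2.09  2.85  3.35] Tq [1.12  0.157 0.629] gap 0.0129
```

jog_arm --commands '[[[-1, -0.001, 0.0, 0.001, -0.012], [-1, -0.001, 0.0, 0.001, -0.012], [-1, -0.001, 0.0, 0.001, -0.012]]]'

```text
time_s: 12.63
position: [0.5862, 0.0152, 0.0852]
orientation: [[-0.885, 0.002, -0.466], [0.466, 0.0, -0.885], [-0.002, -1.0, -0.001]]
wrist_force: [2.2, -4.9, -3.4]
finger_gap: 0.013
```

```bash
python3 -c "
from h import *
hs()"
```

```text
t 12.63 p [0.5862 0.0152 0.0852] r 0.1212 q 1.0231 q_ori 1.0244 Ftool [-4.24  3.44  3.35] Tq [0.777 0.137 0.915] gap 0.013
```

jog_arm --commands '[[[-1, -0.0015, 0.001, 0.001, 0], [-1, -0.0015, 0.001, 0.001, 0], [-1, -0.0015, 0.001, 0.001, 0]]]'

```text
time_s: 12.88
position: [0.5862, 0.0151, 0.0851]
orientation: [[-0.885, 0.002, -0.466], [0.466, 0.001, -0.885], [-0.001, -1.0, -0.001]]
wrist_force: [0.7, -1.0, -1.6]
finger_gap: 0.0133
```

```bash
python3 -c "
from h import *
hs()"
```

```text
t 12.88 p [0.5862 0.0151 0.0851] r 0.1212 q 1.0236 q_ori 1.0246 Ftool [-1.1   1.6   0.61] Tq [0.33  0.137 0.415] gap 0.0133
```

jog_arm --commands '[[[-1, -0.0008, 0.0005, 0, 0], [-1, -0.0008, 0.0005, 0, 0], [-1, -0.0008, 0.0005, 0, 0]]]'

```text
time_s: 13.13
position: [0.5863, 0.015, 0.0851]
orientation: [[-0.885, 0.002, -0.466], [0.466, 0.001, -0.885], [-0.001, -1.0, -0.001]]
wrist_force: [0.0, -0.5, 0.9]
finger_gap: 0.0135
```

```bash
python3 -c "
from h import *
hs()"
```

```text
t 13.13 p [0.5863 0.015  0.0851] r 0.1212 q 1.0242 q_ori 1.0246 Ftool [-0.27 -0.94  0.46] Tq [0.055 0.171 0.038] gap 0.0135
```

jog_arm --commands '[[[-0.66, 0, 0, 0, 0], [-0.6, 0, 0, 0, 0], [-0.5, 0, 0, 0, 0], [-0.3, 0, 0, 0, 0], [0, 0, 0, 0, 0], [0, 0, 0, 0, 0], [0, 0, 0, 0, 0], [0, 0, 0, 0, 0]]]'

```text
time_s: 13.8
position: [0.5857, 0.0146, 0.0845]
orientation: [[-0.885, -0.0, -0.466], [0.466, -0.0, -0.885], [0.0, -1.0, 0.0]]
wrist_force: [0.2, -0.1, -0.3]
finger_gap: 0.0417
```

```bash
python3 -c "
from h import *
hs()"
```

```text
t 13.8 p [0.5857 0.0146 0.0845] r 0.1219 q 1.0214 q_ori 1.0243 Ftool [-0.23  0.28 -0.05] Tq [ 0.024  0.007 -0.072] gap 0.0417
```

Raise straight up to z≈0.25, then look.

jog_arm --commands '[[[0, 0, -0.06, 0, 0], [0, 0, -0.13, 0, 0], [0.5, 0, -0.25, 0, 0], [1, 0, -0.38, 0, 0], [1, 0, -0.5, 0, 0], [1, 0, -0.5, 0, 0], [1, 0, -0.5, 0, 0]]]'

```text
time_s: 14.38
position: [0.5868, 0.0149, 0.2374]
orientation: [[-0.885, 0.006, -0.466], [0.466, 0.002, -0.885], [-0.004, -1.0, -0.004]]
wrist_force: [-0.8, -0.4, -0.4]
finger_gap: 0.0692
```

```bash
python3 -c "
from h import *
from station import optics
import pickle
a=optics.grab_frame('side'); pickle.dump(a,open('side1.pkl','wb'))
cv2.imwrite('pics/s2.png',cv2.resize(a['frame'][190:450,130:370],None,fx=2.3,fy=2.3,interpolation=2)[:,:,::-1])
plan([.4325,.3175,.2],214.8)"
```

```text
t 14.4333 pos [0.5856 0.0148 0.235 ] xang 152.21 tilt [ 0.0011  0.001  -1.    ] F [-0.44 -0.43 -0.18] gap 0.0732
cmd [ 0.9219  0.1172 -0.6546] turn -2.1848321920045133
```

View pics/s2.png

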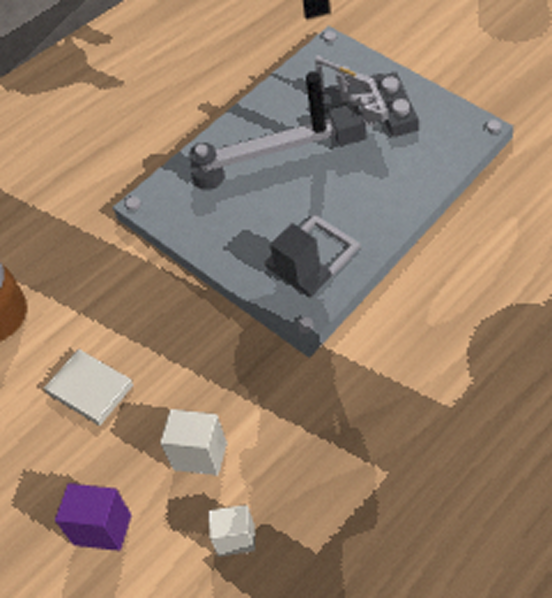

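jog_arm --commands '[[[1, 0.922, 0.05, -0.655, -1], [1, 0.922, 0.05, -0.655, -1], [1, 0.922, 0.05, -0.655, -1], [1, 0.922, 0.05, -0.655, -1], [1, 0.922, 0.05, -0.655, -1], [1, 0.922, 0.05, -0.655, -1], [1, 0.922, 0.05, -0.655, -1], [1, 0.922, 0.05, -0.655, -1], [1, 0.922, 0.05, -0.655, -1], [1, 0.922, 0.05, -0.655, -1]]]'

```text
time_s: 15.27
position: [0.4306, 0.3188, 0.2174]
orientation: [[-1.0, -0.003, 0.019], [-0.019, -0.003, -1.0], [0.003, -1.0, 0.003]]
wrist_force: [0.1, -0.5, -0.5]
finger_gap: 0.0871
```

```bash
python3 -c "
from h import *
from station import manip
print(manip.state()['joints'])
plan([.4325,.3175,.15],214.8)
s=pickle.load(open('side1.pkl','rb'))
cv2.imwrite('pics/pk.png',cv2.resize(s['frame'][275:325,240:295],None,fx=12,fy=12,interpolation=2)[:,:,::-1])
"
```

```text
[ 5.38481327e+01  1.37140890e+01 -1.23702332e+01 -3.21788132e-02
 -6.41509237e+01 -5.27227913e+01]
t 15.2667 pos [0.4306 0.3188 0.2174] xang -178.89 tilt [-0.0028 -0.003  -1.    ] F [ 0.11 -0.49 -0.45] gap 0.0871
cmd [-0.0068  0.2246  0.0038] turn -1.1759677016781254
```

View pics/pk.png

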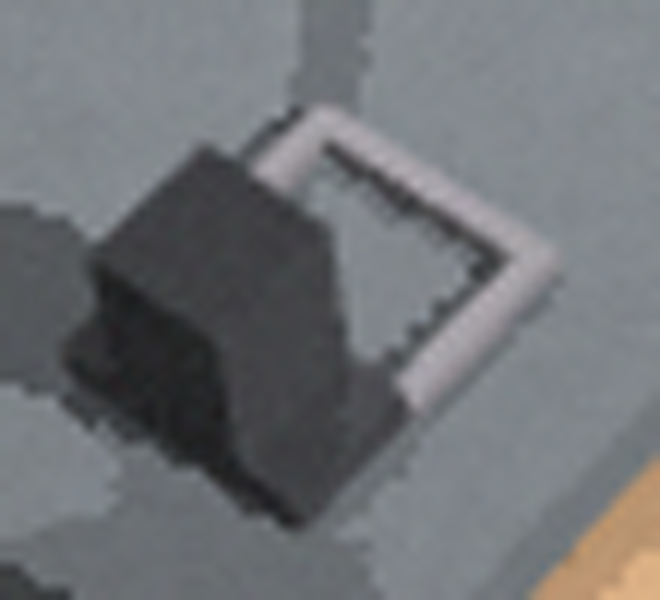

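```bash
python3 -c "
from h import *
s=pickle.load(open('side1.pkl','rb'))
f=lambda x,y:(x/12+240-.46,y/12+275-.46)
for n,p in dict(inA=(325,142),inB=(502,250),lipEnd=(398,380),outA=(322,105),outB=(555,255)).items(): print(n,onz(s,*f(*p),.026).round(4))
print('floor', onz(s,*f(400,290),.02))
A=onz(s,*f(325,142),.026);B=onz(s,*f(502,250),.026)
d=A-B; print(np.linalg.norm(d),np.arctan2(d[1],d[0]))
y=.067; R=np.array([[np.cos(y),-np.sin(y)],[np.sin(y),np.cos(y)]])
O=PV-R@np.array([.08,.06]); print('origin',O)
for P in(A,B,onz(s,*f(398,380),.026),onz(s,*f(322,105),.026),onz(s,*f(555,255),.026)): print((R.T@(P[:2]-O)*1e3).round(1))
print('anvil top corners', [(R.T@(onz(s,*f(*p),.07)[:2]-O)*1e3).round(1) for p in((205,148),(95,262),(325,235),(215,350))])
print('pocket world for tester (-70,57)',O+R@np.array([-.07,.057]))
"
```

```text
inA [0.5195 0.0926 0.026 ]
inB [0.4774 0.0885 0.026 ]
lipEnd [0.4718 0.1212 0.026 ]
outA [0.5261 0.0869 0.026 ]
outB [0.4692 0.0829 0.026 ]
floor [0.48859742 0.10447662 0.02      ]
0.04234036966891743 0.09731744600456545
origin [0.56699649 0.05707863]
[-45.   38.6]
[-87.3  37.3]
[-90.7  70.4]
[-38.9  32.5]
[-95.8  32.3]
anvil top corners [array([-53.2,  74. ]), array([-54.4, 103.7]), array([-82.6,  75.3]), array([-83.4, 104.7])]
pocket world for tester (-70,57) [0.4933374  0.10926425]
```

jog_arm --commands '[[[1, -0.007, 0.05, 0.004, -0.98], [1, -0.007, 0.08, 0.004, -0.98], [1, -0.007, 0.1, 0.004, -0.98], [1, -0.007, 0.1, 0.004, -0.98], [1, -0.007, 0.1, 0.004, -0.98], [1, -0.007, 0.1, 0.004, -0.98]]]'

```text
time_s: 15.77
position: [0.4349, 0.3148, 0.1887]
orientation: [[-0.877, -0.001, 0.48], [-0.48, -0.002, -0.877], [0.002, -1.0, 0.001]]
wrist_force: [-0.0, 0.7, 0.4]
finger_gap: 0.087
```

```bash
python3 -c "
from h import *
plan([.4325,.3175,.11],214.8)"
```

```text
t 15.7667 pos [0.4349 0.3148 0.1887] xang -151.32 tilt [-0.0012 -0.0016 -1.    ] F [-0.    0.75  0.42] gap 0.087
cmd [ 0.0023  0.2625 -0.0119] turn -0.21347634747702413
```

jog_arm --commands '[[[1, 0.002, 0.1, -0.012, -0.213], [1, 0.002, 0.2, -0.012, -0.213], [1, 0.002, 0.2625, -0.012, -0.213], [1, 0.002, 0.2625, -0.012, -0.213], [1, 0.002, 0.2625, -0.012, -0.213]]]'

```text
time_s: 16.18
position: [0.4326, 0.3183, 0.1104]
orientation: [[-0.82, -0.001, 0.573], [-0.573, -0.002, -0.82], [0.002, -1.0, 0.001]]
wrist_force: [0.2, 0.1, 0.9]
finger_gap: 0.0873
```

```bash
python3 -c "
from h import *
plan([.4325,.3175,.02],214.8)"
```

```text
t 16.1833 pos [0.4326 0.3183 0.1104] xang -145.07 tilt [-9.e-04 -2.e-03 -1.e+00] F [0.22 0.09 0.91] gap 0.0873
cmd [0.0011 0.3013 0.0017] turn 0.00456333214868808
```

jog_arm --commands '[[[1, 0.001, 0.1, 0.001, 0], [1, 0.001, 0.2, 0.001, 0], [1, 0.001, 0.27, 0.001, 0], [0.5, 0.001, 0.3, 0.001, 0], [0.2, 0.001, 0.3, 0.001, 0], [0, 0.001, 0.3, 0.001, 0], [-0.3, 0.001, 0.3, 0.001, 0], [-0.3, 0.001, 0.3, 0.001, 0], [-1, 0.001, 0.3, 0.001, 0], [-1, 0.001, 0.3, 0.001, 0], [-1, 0.001, 0.3, 0.001, 0], [-1, 0.001, 0.3, 0.001, 0]]]'

```text
time_s: 17.18
position: [0.433, 0.3194, 0.0215]
orientation: [[-0.818, 0.002, 0.575], [-0.575, 0.002, -0.818], [-0.002, -1.0, -0.0]]
wrist_force: [0.7, 1.0, 2.7]
finger_gap: 0.0399
```

```bash
python3 -c "
from h import *
plan([.4325,.3175,.02],214.8)"
```

```text
t 17.1833 pos [0.433  0.3194 0.0215] xang -144.93 tilt [ 0.0016  0.0017 -1.    ] F [0.69 1.01 2.72] gap 0.0399
cmd [0.0051 0.0052 0.0043] turn 0.009539879454723848
```

jog_arm --commands '[[[-1, 0, 0, 0, 0], [-1, 0, -0.05, 0, 0], [-1, 0, -0.12, 0, 0], [-1, 0, -0.22, 0, 0], [-1, 0, -0.32, 0, 0], [-1, 0, -0.4, 0, 0], [-1, 0, -0.4, 0, 0], [-1, 0, -0.4, 0, 0]]]'

```text
time_s: 17.85
position: [0.4322, 0.3188, 0.1416]
orientation: [[-0.819, 0.001, 0.574], [-0.574, 0.002, -0.819], [-0.002, -1.0, -0.001]]
wrist_force: [-0.0, -0.2, -2.2]
finger_gap: 0.0397
```

```bash
python3 -c "
from h import *
plan([.4944,.109,.14],183.8)
from station import optics
a=optics.grab_frame('side');t=optics.grab_frame('top');pickle.dump((a,t),open('st2.pkl','wb'))
cv2.imwrite('pics/s3.png',np.hstack([cv2.resize(x,(400,400),interpolation=2) for x in (t['frame'][210:310,140:240],a['frame'][300:420,160:280])])[:,:,::-1])
"
```

```text
t 17.85 pos [0.4322 0.3188 0.1416] xang -144.98 tilt [ 6.0e-04  1.9e-03 -1.0e+00] F [-0.04 -0.2  -2.23] gap 0.0397
cmd [0.2316 0.0042 0.6917] turn 1.089825341326722
```

View pics/s3.png

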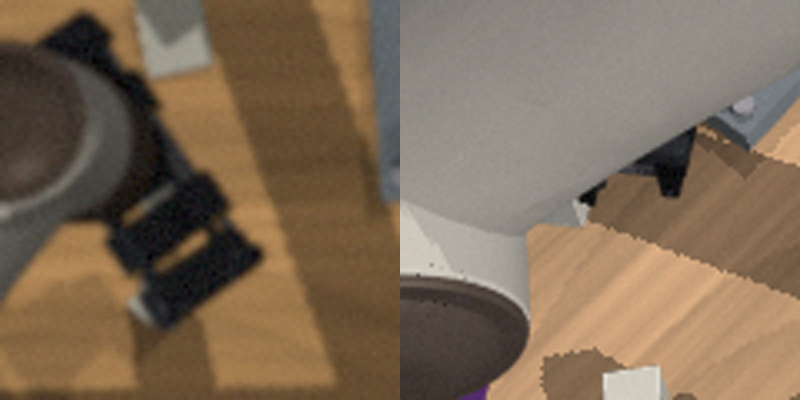

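jog_arm --commands '[[[-1, 0.08, 0, 0.24, 0.35], [-1, 0.13, 0, 0.38, 0.6], [-1, 0.18, 0, 0.54, 0.85], [-1, 0.22, 0, 0.65, 1], [-1, 0.231, 0, 0.692, 1], [-1, 0.231, 0, 0.692, 1], [-1, 0.231, 0, 0.692, 1], [-1, 0.231, 0, 0.692, 1]]]'

```text
time_s: 18.62
position: [0.4942, 0.1081, 0.1394]
orientation: [[-0.994, -0.003, 0.11], [-0.11, -0.001, -0.994], [0.003, -1.0, 0.001]]
wrist_force: [-0.2, 0.5, -2.0]
finger_gap: 0.0395
```

```bash
python3 -c "
from h import *
plan([.4944,.109,.09],183.8)
"
```

```text
t 18.6167 pos [0.4942 0.1081 0.1394] xang -173.71 tilt [-0.0028 -0.0012 -1.    ] F [-0.22  0.53 -1.95] gap 0.0395
cmd [-0.0016  0.1645 -0.0031] turn 0.08704091184095537
```

jog_arm --commands '[[[-1, -0.0015, 0.08, -0.003, 0.087], [-1, -0.0015, 0.13, -0.003, 0.087], [-1, -0.0015, 0.13, -0.003, 0.087], [-1, -0.0015, 0.13, -0.003, 0.087]]]'

```text
time_s: 18.95
position: [0.4944, 0.1107, 0.1009]
orientation: [[-0.998, -0.002, 0.071], [-0.071, -0.002, -0.998], [0.002, -1.0, 0.001]]
wrist_force: [1.4, -0.3, -0.7]
finger_gap: 0.0399
```

```bash
python3 -c "
from h import *
from station import optics
plan([.4944,.109,.064],183.8)
a=optics.grab_frame('side');t=optics.grab_frame('top');pickle.dump((a,t),open('st3.pkl','wb'))
cv2.imwrite('pics/s4.png',np.hstack([cv2.resize(x,(400,400),interpolation=2) for x in (t['frame'][190:270,220:300],a['frame'][245:335,220:310])])[:,:,::-1])
"
```

```text
t 18.95 pos [0.4944 0.1107 0.1009] xang -175.96 tilt [-0.0024 -0.0016 -1.    ] F [ 1.38 -0.3  -0.73] gap 0.0399
cmd [1.00e-04 1.23e-01 5.50e-03] turn 0.008509942378147046
```

View pics/s4.png

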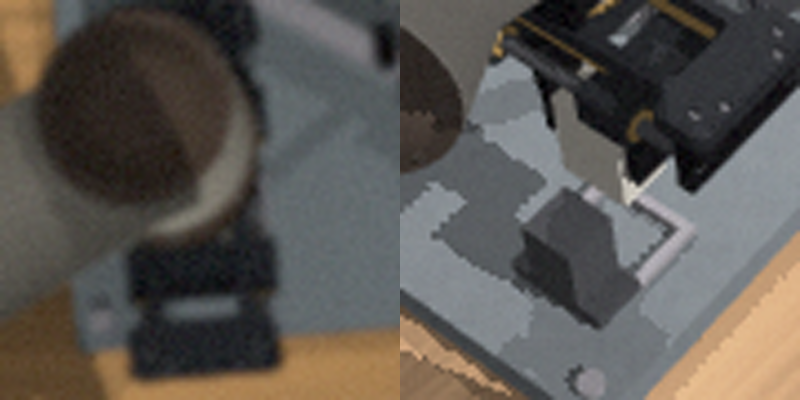

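```bash
python3 -c "
from h import *
a,t=pickle.load(open('st3.pkl','rb'))
k=400/90
cv2.imwrite('pics/s5.png',cv2.resize(a['frame'][255:300,245:290],(630,630),interpolation=2)[:,:,::-1])
y=.067; R=np.array([[np.cos(y),-np.sin(y)],[np.sin(y),np.cos(y)]]);O=PV-R@np.array([.08,.06])
print('tcp tester',(R.T@(np.array([.4944,.1107])-O)*1e3).round(1))
for p in((625,203),(664,171)): 
  for z in(.078,.0805):print(p,z,(R.T@(onz(a,(p[0]-400)/k+220-.4,p[1]/k+245-.4,z)[:2]-O)*1e3).round(1))
"
```

```text
tcp tester [-68.8  58.4]
(625, 203) 0.078 [-86.4  67.2]
(625, 203) 0.0805 [-87.7  68.4]
(664, 171) 0.078 [-89.   41.9]
(664, 171) 0.0805 [-90.3  43.2]
```

View pics/s5.png

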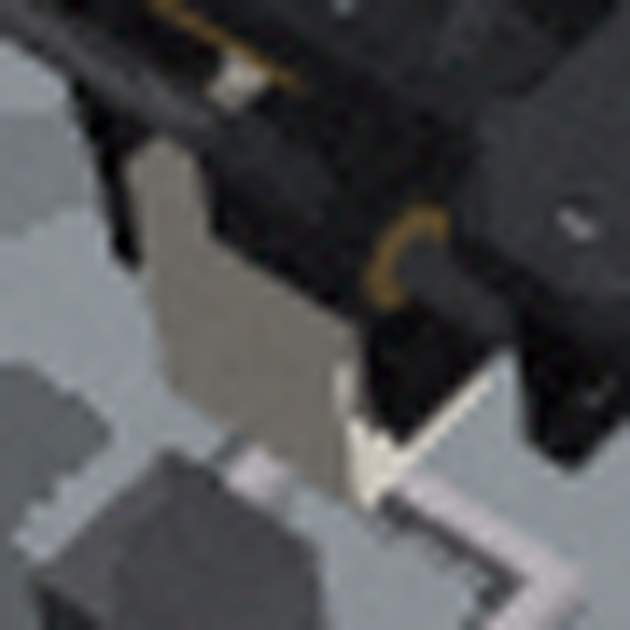

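```bash
python3 -c "
from h import *
a,t=pickle.load(open('st3.pkl','rb'))
y=.067; R=np.array([[np.cos(y),-np.sin(y)],[np.sin(y),np.cos(y)]]);O=PV-R@np.array([.08,.06])
for p in((366,505),(510,345),(170,388)): 
  for z in(.0795,):print(p,z,(R.T@(onz(a,p[0]/14+245-.46,p[1]/14+255-.46,z)[:2]-O)*1e3).round(1))
for p in((165,450),(320,545),(35,580)): print('anvil',(R.T@(onz(a,p[0]/14+245-.46,p[1]/14+255-.46,.07)[:2]-O)*1e3).round(1))
"
```

```text
(366, 505) 0.0795 [-88.5  68. ]
(510, 345) 0.0795 [-86.5  32.4]
(170, 388) 0.0795 [-50.6  69.5]
anvil [-52.3  74.1]
anvil [-82.8  73. ]
anvil [-53.  103.5]
```

```bash
python3 -c "
from h import *
y=.067; R=np.array([[np.cos(y),-np.sin(y)],[np.sin(y),np.cos(y)]]);O=PV-R@np.array([.08,.06])
w=O+R@np.array([-.0676,.0594]);print(w)
plan([*w,.055],183.8)
"
```

```text
[0.49557133 0.11181954]
t 19.05 pos [0.4957 0.111  0.1025] xang -175.97 tilt [ 1.2e-03  3.0e-04 -1.0e+00] F [ 0.5  -1.16 -0.98] gap 0.0398
cmd [ 0.0003  0.1582 -0.0027] turn 0.007927246391472695
```

jog_arm --commands '[[[-1, -0.002, 0.03, -0.0027, 0.008], [-1, -0.002, 0.08, -0.0027, 0.008], [-1, -0.002, 0.12, -0.0027, 0.008], [-1, -0.002, 0.15, -0.0027, 0.008], [-1, -0.002, 0.16, -0.0027, 0.008], [-1, -0.002, 0.16, -0.0027, 0.008], [-1, -0.002, 0.16, -0.0027, 0.008]]]'

```text
time_s: 19.63
position: [0.4962, 0.1109, 0.0541]
orientation: [[-0.998, 0.001, 0.064], [-0.064, 0.0, -0.998], [-0.001, -1.0, -0.0]]
wrist_force: [-0.2, 0.3, -1.7]
finger_gap: 0.04
```

```bash
python3 -c "
from h import *
from station import optics
a=optics.grab_frame('side')
y=.067; R=np.array([[np.cos(y),-np.sin(y)],[np.sin(y),np.cos(y)]]);O=PV-R@np.array([.08,.06])
w=O+R@np.array([-.0676,.0594]);print(w)
plan([*w,.0405],183.8)
cv2.imwrite('pics/s6.png',cv2.resize(a['frame'][265:325,235:295],(600,600),interpolation=2)[:,:,::-1])
pickle.dump(a,open('s6.pkl','wb'))
"
```

```text
[0.49557133 0.11181954]
t 19.6833 pos [0.4963 0.111  0.0544] xang -176.31 tilt [ 1.4e-03  6.0e-04 -1.0e+00] F [-0.01  0.37 -1.63] gap 0.0401
cmd [ 0.0024  0.0464 -0.0029] turn -0.0036923015333778283
```

View pics/s6.png

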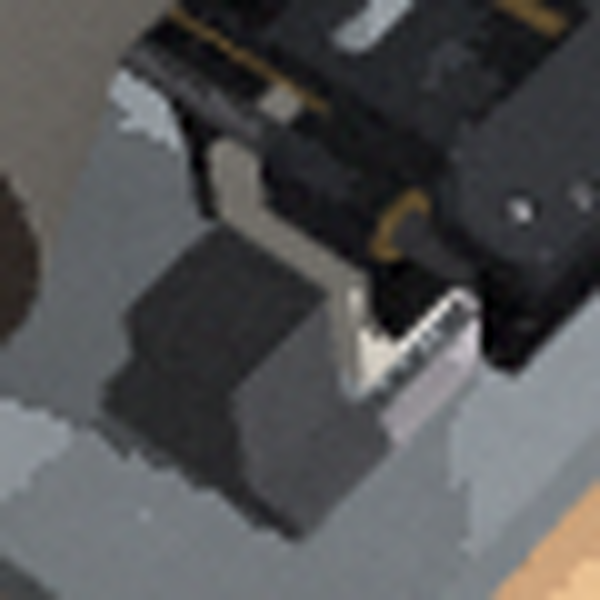

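```bash
python3 -c "
from h import *
a=pickle.load(open('s6.pkl','rb'))
y=.067; R=np.array([[np.cos(y),-np.sin(y)],[np.sin(y),np.cos(y)]]);O=PV-R@np.array([.08,.06])
g=lambda p,z:(R.T@(onz(a,p[0]/10+235-.45,p[1]/10+265-.45,z)[:2]-O)*1e3).round(1)
print('block',g((358,395),.0337),g((472,303),.0337)); print('lip inner',g((382,412),.026),g((475,335),.026),'outer',g((395,443),.026),g((478,375),.026))
print('anvil',g((330,298),.07),g((230,220),.07))
"
```

```text
block [-86.8  72.8] [-90.9  39.6]
lip inner [-90.   69.4] [-93.1  41.9] outer [-97.4  73.8] [-100.4   49.5]
anvil [-84.5  74.5] [-54.2  72.2]
```

jog_arm --commands '[[[-1, 0, 0.012, 0, 0], [-1, 0, 0.024, 0, 0], [-1, 0, 0.032, 0, 0], [-1, 0, 0.032, 0, 0]]]'

```text
time_s: 20.02
position: [0.4953, 0.1105, 0.0437]
orientation: [[-0.998, -0.001, 0.064], [-0.064, -0.0, -0.998], [0.001, -1.0, 0.0]]
wrist_force: [0.1, -1.3, -1.4]
finger_gap: 0.0398
```

```bash
python3 -c "
from h import *
plan([.496,.111,.0405],183.8)"
```

```text
t 20.0167 pos [0.4953 0.1105 0.0437] xang -176.33 tilt [-1.e-03 -5.e-04 -1.e+00] F [ 0.13 -1.34 -1.35] gap 0.0398
cmd [-0.0025  0.0106 -0.0016] turn -0.004688340508542008
```

jog_arm --commands '[[[-1, 0, 0.004, 0, 0], [-1, 0, 0.007, 0, 0], [-1, 0, 0.007, 0, 0]]]'

```text
time_s: 20.27
position: [0.4957, 0.1106, 0.0419]
orientation: [[-0.998, -0.0, 0.064], [-0.064, -0.0, -0.998], [0.0, -1.0, 0.0]]
wrist_force: [-0.0, 0.1, -1.6]
finger_gap: 0.0398
```

```bash
python3 -c "
from h import *
plan([.496,.111,.0405],183.8)"
```

```text
t 20.2667 pos [0.4957 0.1106 0.0419] xang -176.32 tilt [-2.e-04 -1.e-04 -1.e+00] F [-0.01  0.06 -1.65] gap 0.0398
cmd [-0.0012  0.0048 -0.0011] turn -0.004326564097130114
```

jog_arm --commands '[[[-1, 0, 0.003, 0, 0], [-1, 0, 0.005, 0, 0], [-1, 0, 0.005, 0, 0]]]'

```text
time_s: 20.52
position: [0.4959, 0.1108, 0.0415]
orientation: [[-0.998, 0.0, 0.065], [-0.065, -0.0, -0.998], [-0.0, -1.0, 0.0]]
wrist_force: [-2.1, -0.2, 5.0]
finger_gap: 0.0398
```

```bash
python3 -c "
from h import *
plan([.496,.111,.0405],183.8)"
```

```text
t 20.5167 pos [0.4959 0.1108 0.0415] xang -176.3 tilt [ 4.e-04 -1.e-04 -1.e+00] F [-2.11 -0.17  5.02] gap 0.0398
cmd [-0.0005  0.0034 -0.0008] turn -0.0034565934720560436
```

jog_arm --commands '[[[-1, 0, -0.002, 0, 0], [-0.05, 0, -0.002, 0, 0], [0.1, 0, -0.002, 0, 0], [0.4, 0, -0.002, 0, 0], [0.4, 0, -0.002, 0, 0], [0.4, 0, -0.002, 0, 0], [0.4, 0, -0.002, 0, 0], [0.4, 0, -0.002, 0, 0]]]'

```text
time_s: 21.18
position: [0.4957, 0.1107, 0.0412]
orientation: [[-0.998, -0.0, 0.064], [-0.064, -0.0, -0.998], [0.0, -1.0, 0.0]]
wrist_force: [0.3, 0.6, -0.0]
finger_gap: 0.0605
```

```bash
python3 -c "
from h import *
plan([.496,.111,.0405],183.8)"
```

```text
t 21.1833 pos [0.4957 0.1107 0.0412] xang -176.32 tilt [-0. -0. -1.] F [ 0.31  0.56 -0.05] gap 0.0605
cmd [-0.0009  0.0022 -0.0009] turn -0.004212881243461517
```

Retreat upward, then sideways to see clearly.

jog_arm --commands '[[[0.4, 0, -0.03, 0, 0], [0.4, 0, -0.09, 0, 0], [0.4, 0, -0.18, 0, 0], [0.4, 0, -0.3, 0, 0], [0.4, 0, -0.42, 0, 0], [0.4, 0, -0.55, 0, 0], [0.4, 0, -0.65, 0, 0], [0.4, 0, -0.65, 0, 0], [0.4, 0.2, -0.65, -0.4, 0], [0.4, 0.2, -0.65, -0.5, 0], [0.4, 0.2, -0.65, -0.6, 0], [0.4, 0.2, -0.65, -0.6, 0]]]'

```text
time_s: 22.18
position: [0.4307, 0.2649, 0.2371]
orientation: [[-0.998, 0.001, 0.063], [-0.063, 0.001, -0.998], [-0.001, -1.0, -0.001]]
wrist_force: [0.9, -0.6, -0.1]
finger_gap: 0.0607
```

```bash
python3 -c "
from h import *
from station import optics
plan([.496,.111,.0405],183.8)
a=optics.grab_frame('side');t=optics.grab_frame('top');pickle.dump((a,t),open('st7.pkl','wb'))
cv2.imwrite('pics/s7.png',a['frame'][:,:,::-1]);cv2.imwrite('pics/t7.png',t['frame'][:,:,::-1])
cv2.imwrite('pics/s8.png',cv2.resize(a['frame'][260:330,230:300],(600,600),interpolation=2)[:,:,::-1])
"
```

```text
t 22.1833 pos [0.4307 0.2649 0.2371] xang -176.38 tilt [ 9.e-04  1.e-03 -1.e+00] F [ 0.94 -0.65 -0.11] gap 0.0607
cmd [-0.1843  0.6549  0.5262] turn -0.006254413316752602
```

View pics/s7.png

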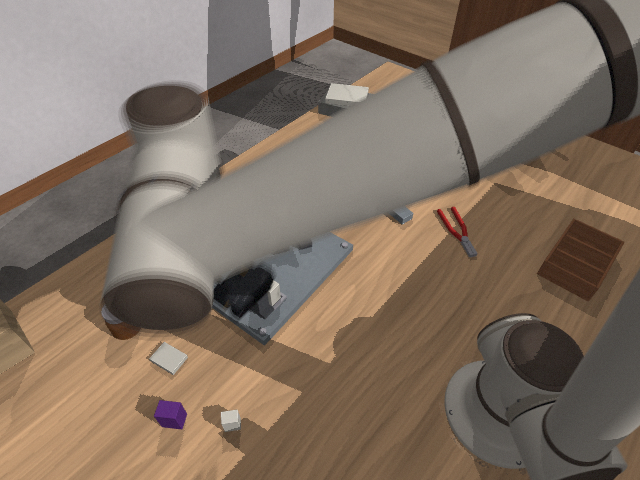

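View pics/s8.png

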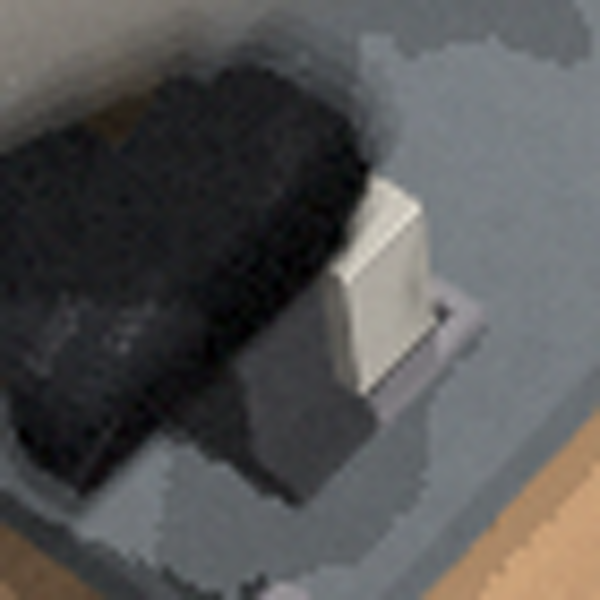

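View pics/t7.png

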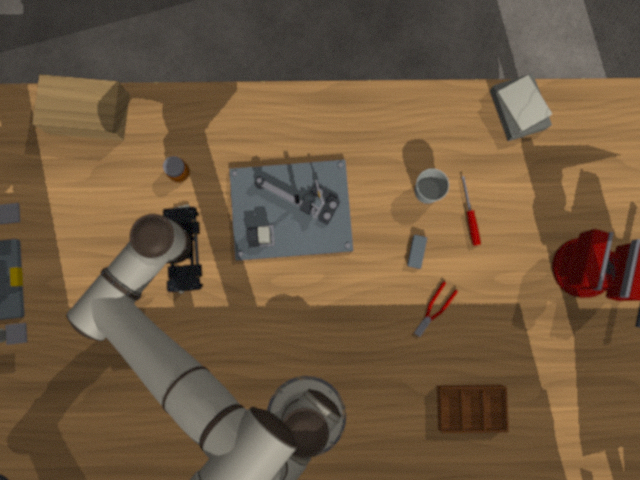

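```bash
python3 -c "
from h import *
from station import optics
t=optics.grab_frame('top')
cv2.imwrite('pics/t8.png',cv2.resize(t['frame'][155:265,225:355],None,fx=6,fy=5.4,interpolation=2)[:,:,::-1])
for u,v in((262,232),(264,235),(266,237)): print(dep(t,u,v).round(4))
"
```

```text
[0.497  0.1119 0.0741]
[0.489  0.1067 0.0718]
[0.4833 0.1012 0.0732]
```

View pics/t8.png

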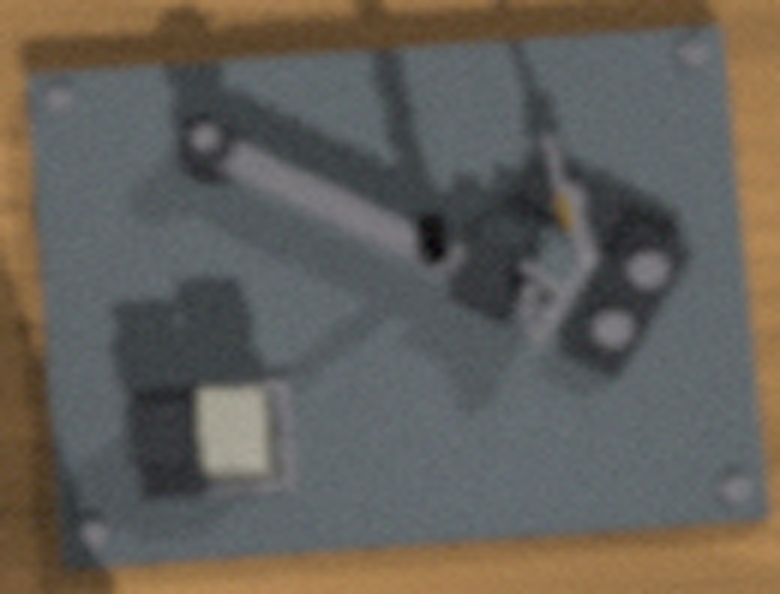

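The top view shows the block at about (232, 430), standing square inside the lips against the anvil. The hammer is drawn back to about (430, 240), with its pin in the catch at about (540, 300). The block's top measures about 0.073–0.074 m against the expected 0.075 m, so it is fully down.

```bash
python3 -c "
from station import manip
print(manip.job_done())"
```

```text
the job is handed in; nothing more can be done
None
```

The hammer is hooked on its catch, and the stone sample stands upright, fully down in the pocket. I handed the job in at about 22 s of the 72 s allowed.

**Hammer**
- I gripped the handle and drew it back along its arc, turning the gripper with it.
- The catch began to move aside at about 0.935 rad, and the pin hooked at about 1.03 rad.
- My first ease-back test, from about 1.025 rad, showed it was not hooked yet because the load stayed. I drew about 1 mm farther.
- On the second test the handle stopped and the pull went to nothing, so it was hooked. I set the hand load to about zero before opening the fingers.
- It stayed drawn back in every later picture.

**Sample**
- I took the larger pale block, gripping it across its 40 mm side, and turned it to line up with the tester.
- I lowered it until it touched the pocket floor, 20 mm higher than it had stood on the bench, with about 5 N of contact.
- In the last top view it sits square inside the lips by the anvil. Its top measured about 0.072–0.074 m against the expected 0.075 m, which is within the camera's accuracy.

**Checks that disagreed**
- The side and top views differed by up to about 2 mm on the sample's position.
- In the side view, the sample's place across the pocket varied by about 4 mm between readings.
- It still went into the pocket without touching the lips.

The other objects look undisturbed in the pictures, though I did not measure their positions again. In the last side view the arm hid part of the hammer and catch, so that check rests on the top view.

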